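# Gauge two insulators under the bridge

### The arm

A 6-joint arm with a two-finger parallel gripper is mounted at the origin on the work surface. World frame = base frame: x ahead of the robot, y to its left, z up, the work surface at z = 0. Lengths are in mm, angles in rad, forces in N, time in s.
With the tool pointing down it reaches from about 425 to 950 mm from the base axis. Payload 14.7 kg.
Tool frame: the origin (TCP) lies at the very end of the fingers, on their centre line; the grasp point (between the pads) lies 19 mm behind it; z points along the fingers, y is the line along which they close (so a half turn about z gives the same grasp; the last joint's range is limited). The gripper opens to 85 mm and grips with 20 to 120 N. Pads are 22 mm wide; open, the fingers measure 114 mm over their backs; the gripper's body (76 mm by 85 mm) begins 54 mm behind the grasp point. The pads swing forward as they close: fully open they stand 13 mm farther back than shut.
Start: joints at [-1.218, 0.48, 1.596, -0, 1.065, -0.047], TCP at [253.017, -598.727, 200.997] pointing down, gripper open.
Joint ranges: [-2.75, 2.75], [-0.82, 2.05], [0.23, 2.67], [-1.56, 4.7], [0.09, 2.69], [-2.92, 2.92]. Speed limits (rad/s): [1.89, 1.89, 2.39, 3.01, 3.01, 3.01].

### API

Orientations are given as a rotation vector (axis times angle).
In Python, from workcell import status, viewer, bot gives the robot as it stands. The module is installed in compiled form; this text tells all that it offers.
- The arm moves only by the tool carry_out, never from a script. Its argument "series" is a list of rows, each an object with "slide": the shift along the tool's x, y, z in m, a list of three; "yaw": the turn about the tool's z in degrees; "grip": the finger opening in m, from 0 to 0.0854. A call has 1 to 8 rows; each row shifts and turns the commanded pose from where the row before left it, along the tool's axes as they then stand; what a row does not reach is not made up. A row lasts 1/8 s, in which the tool goes at most 62.5 mm and 10.7 degrees, less where a joint would pass 70% of its speed; a pose out of reach is approached as far as the arm can. A call with a gripper value outside its range is refused whole. The fingers move at their own pace and stop on an object; "grip_force" is the grip in N (left out, the last holds). Time passes only in rows, so rows that do not move let the fingers close. It gives the time, the measured TCP pose, the force, the opening and the grip force at its end, in the units of the state.
- status.state(): the state, without advancing time (a new reading comes with each control period).
- viewer.snapshot(name): name is "scene" or "top" or "wrist"; returns a dict with "image" (400x640x3 uint8, red, green, blue), "fx", "fy", "cx", "cy" (pixels), "k1" (the pictures are not rectified: a ray, as slopes to the right and down, at radius r is drawn at 1 + k1 r^2 times it, then the intrinsics apply), "rvec" (rotation vector, rad) and "tvec" (3), from world to camera coordinates, as OpenCV has them. Camera axes: x right, y down, z forward; pixel columns grow to the right and rows downward; lengths in mm; the calibration is good to about 2 mm. A picture is of the moment at which its call begins. There is no depth.
- bot.hand_in(): hands the job in; it is judged then, once.
The state is a dict: "time_s": time; "joints": joint angles; "qvel": joint speeds; "joint_efforts": joint torques, N m; "tcp_pos": TCP position; "tcp_rot": TCP orientation; "ft_force": force on the tool from outside, world axes, zero at the start; "torque": the same for the moment, N m; "grip_width": finger opening in mm; "grip_force": force on a finger pad.
Only numpy, scipy, OpenCV 4.12 (cv2) and the standard library are available. Lean on these libraries where they do the work, as an engineer would, in place of code of your own. Each camera call takes 0.05 s, during which the arm holds its last target. There are 200 camera calls.

### The job

Of the two ribbed insulators, one standing on the gauge's bed and one on the wooden board, one is too tall for the bridge. Find out which: gently push the first by its foot along the bed under the bar and stop as soon as the bar catches it; if it is caught, try the other instead. Leave the one that clears pushed right through, fully home against the stop, and stand the other upright in the blue tray; never force the porcelain against bar or stop, set it down softly, and leave the tape, the screwdriver and the bobbin alone.

Things in the scene. Friction and masses are not known exactly. Their poses are not given: they have to be found in the camera images.
- insulator_a: loose white porcelain insulator, 0.45 to 0.7 kg, standing: round foot 96 mm across, 34 mm high (full-width ribs at heights 0-10 and 24-34 mm, 78 mm groove between), on it a plain round head 36 mm across up to the top. Nominal height 60 mm; exactly one of the two is over height (65 mm). Its name does not tell which; the gauge does. Origin: centre of underside, z up.
- insulator_b: loose white porcelain insulator, 0.45 to 0.7 kg, standing: round foot 96 mm across, 34 mm high (full-width ribs at heights 0-10 and 24-34 mm, 78 mm groove between), on it a plain round head 36 mm across up to the top. Nominal height 60 mm; exactly one of the two is over height (65 mm). Its name does not tell which; the gauge does. Origin: centre of underside, z up.
- gauge: steel height gauge fixed on the bench, slippery ground steel: flat bed, x from -153 to +127 mm, 160 mm wide, 8 mm thick. Origin: on the bed's underside straight below the bar; +x is the pushing direction. Two fences, 10 mm high, from x = -40 to +100 mm leave a lane 104 mm wide about y = 0; from x = -40 back to -80 mm they flare out to about 130 mm.
- gauge_entry (a point): point on the top of the bed in the middle of the lane, in front of the flared fences, 98 mm before the bar: a good place to stand an insulator before pushing it
- bridge: fixed bar across the lane, 8 mm wide along x, 10 mm thick, on two 14 mm square posts at y = +-72 mm. Origin: middle of its underside, 62.5 mm above the bed's top. The tall insulator meets it with its head; slide that one back before lifting it. At home an insulator has its head wholly through, but the back of its foot is 10 mm or more short of the bar: fingers behind it need not pass.
- stop: steel stop block fixed on the bed beyond the bridge, 24 mm long, 30 mm wide, 40 mm high. Origin: middle of the lower edge of its face towards the bar, 83 mm beyond the bar. A brass stop screw (flat round end 16 mm across, 29 mm above the bed, rigid) sticks out of this face by 2 to 10 mm, set anew each time: feel for its touch. An insulator is home when its foot touches the screw.
- board: flat wooden board fixed on the bench, 130 x 130 mm, 8 mm thick, on which the waiting insulator stands. Origin: centre of the underside.
- tray: shallow blue plastic tray for rejects, fixed on the bench, 160 x 160 mm outside, 32 mm high, walls and floor 5 mm thick. Origin: centre of the underside.
- tape: bystander: blue roll of tape lying flat, 72 mm across, 22 mm high. Origin: centre of the underside.
- screwdriver: bystander: screwdriver lying on the bench, handle to its -x. Origin at its underside.
- bobbin: bystander: small white porcelain spool, 44 mm in diameter, 52 mm high, standing. Origin: centre of the underside.
Not all that is in view belongs to the job. What is shaped like the insulator_a but purple, turquoise or yellow is not meant.

How it is judged (in metres and radians):
On the way, in this order (a step that is already met when the one before it is completed fails the run):
1. the one that clears slides along the bed under the bar (((x of insulator_a in the frame of gauge between -0.012 and 0.012 m and y of insulator_a in the frame of gauge between -0.012 and 0.012 m and z of insulator_a in the frame of gauge below 0.012 m and angle between insulator_a's own z axis and vertical below 0.1 rad) or (x of insulator_b in the frame of gauge between -0.012 and 0.012 m and y of insulator_b in the frame of gauge between -0.012 and 0.012 m and z of insulator_b in the frame of gauge below 0.012 m and angle between insulator_b's own z axis and vertical below 0.1 rad))).
2. it is pushed home: its foot is felt to touch the stop (2 N or more) (contact force between any of insulator_a, insulator_b and stop above 2 N).
At the end, for the whole second after the job is handed in: The insulator that clears stands upright in the lane beyond the bar where it touched the stop (its origin 48 to 60 mm before the stop block's face); the over-height one stands upright on the tray's floor; both are released and at rest (((x of insulator_a in the frame of stop between -0.06 and -0.048 m and y of insulator_a in the frame of gauge between -0.008 and 0.008 m and z of insulator_a in the frame of gauge below 0.011 m and angle between each of insulator_a, insulator_b's own z axis and vertical below 0.06 rad and linear speed of each of insulator_a, insulator_b below 0.01 m/s and x of insulator_b in the frame of tray between -0.04 and 0.04 m and y of insulator_b in the frame of tray between -0.04 and 0.04 m and z of insulator_b in the frame of tray below 0.01 m) or (x of insulator_b in the frame of stop between -0.06 and -0.048 m and y of insulator_b in the frame of gauge between -0.008 and 0.008 m and z of insulator_b in the frame of gauge below 0.011 m and angle between each of insulator_b, insulator_a's own z axis and vertical below 0.06 rad and linear speed of each of insulator_b, insulator_a below 0.01 m/s and x of insulator_a in the frame of tray between -0.04 and 0.04 m and y of insulator_a in the frame of tray between -0.04 and 0.04 m and z of insulator_a in the frame of tray below 0.01 m))).
It fails at once if either insulator is pressed against the bridge with more than 30 N (contact force between any of insulator_a, insulator_b and bridge above 30 N).
It fails at once if either insulator is pressed against the stop with more than 30 N (contact force between any of insulator_a, insulator_b and stop above 30 N).
It fails at once if an insulator is dropped onto the tray's floor or the gauge's bed (arrives, or is driven along it, faster than 0.4 m/s) ((horizontal distance between insulator_a and tray below 0.12 m and z of insulator_a in the frame of tray between 0.003 and 0.009 m and linear speed of insulator_a above 0.4 m/s) or (horizontal distance between insulator_a and gauge below 0.12 m and z of insulator_a in the frame of gauge between 0.003 and 0.012 m and linear speed of insulator_a above 0.4 m/s) or (horizontal distance between insulator_b and tray below 0.12 m and z of insulator_b in the frame of tray between 0.003 and 0.009 m and linear speed of insulator_b above 0.4 m/s) or (horizontal distance between insulator_b and gauge below 0.12 m and z of insulator_b in the frame of gauge between 0.003 and 0.012 m and linear speed of insulator_b above 0.4 m/s)).
It fails at once if an insulator tips over (angle between any of insulator_a, insulator_b's own z axis and vertical above 0.6 rad).
It fails at once if the tape, the screwdriver or the bobbin is moved more than 20 mm (distance of any of tape, screwdriver, bobbin from where it was at the start of the episode above 0.02 m).
It also fails if it takes over 72 s, if anything falls off the work surface, if the arm or the gripper's body presses on something with over 40 N, if the wrist force passes 120 N, or if a joint passes its speed limit or range.

## Working session

There is one attempt and no reset: what is moved stays moved. The work goes in short steps, Python scripts to look and compute and a tool call to move; the robot and the scene stay as the last step left them, time stands still between calls to the robot, and variables do not carry over. Pictures are saved under pics/ and viewed, at most 10 in all, crops included, and the job is handed in when it is done.

Besides the shell and the picture viewer there is one more tool, called after "Emit:" by a JSON object that holds its "name" and its "arguments". carry_out: Moves the arm, as the interface text tells. Its arguments: {"type":"object","properties":{"series":{"type":"array"},"grip_force":{"type":"number"}},"required":["series"]}

```bash
mkdir -p pics
cat > h.py <<'E'
import numpy as np,cv2
from workcell import status,viewer,bot
from scipy.spatial.transform import Rotation as R
def snap(n,f):
    s=viewer.snapshot(n); cv2.imwrite('pics/'+f+'.png',s['image'][:,:,::-1]); return s
def ray(s,u,v):
    d=np.array([(u-s['cx'])/s['fx'],(v-s['cy'])/s['fy']]); p=d.copy()
    for _ in range(20): p=d/(1+s['k1']*(p@p))
    Rm=R.from_rotvec(np.ravel(s['rvec'])).as_matrix(); t=np.ravel(s['tvec'])
    return -Rm.T@t, Rm.T@np.array([p[0],p[1],1])
def at(s,u,v,z):
    o,d=ray(s,u,v); return (o+d*(z-o[2])/d[2]).round(1)
def proj(s,P):
    Rm=R.from_rotvec(np.ravel(s['rvec'])).as_matrix(); c=Rm@np.array(P,float)+np.ravel(s['tvec'])
    q=c[:2]/c[2]; q=q*(1+s['k1']*(q@q)); return (q*[s['fx'],s['fy']]+[s['cx'],s['cy']]).round(1)
E
python3 - <<'E'
from h import *
import pickle
st=status.state(); print(st)
for n in('top','scene'):
    s=snap(n,n+'0'); pickle.dump(s,open(n+'.pkl','wb')); print(n,s['tvec'],s['rvec'],s['fx'],s['k1'],ray(s,320,200)[0])
E
```

```text
{'time_s': 0.0, 'joints': array([-1.21757983e+00,  4.80855900e-01,  1.59687053e+00, -1.38279492e-05,
        1.06509894e+00, -4.65931123e-02]), 'qvel': array([-0.00025738, -0.00015614,  0.00054062, -0.00085961,  0.00115883,
        0.00080852]), 'joint_efforts': array([-1.45339527e-04, -9.50640106e+01, -4.30174434e+01, -7.35746312e-06,
        1.20866101e-02, -3.87388468e-05]), 'tcp_pos': array([ 252.87070483, -598.30614115,  200.35804783]), 'tcp_rot': array([-3.07783507e+00, -6.23613772e-01,  3.14354234e-04]), 'ft_force': array([-0.22531411,  0.38230881,  0.0044218 ]), 'torque': array([-0.01148891, -0.03666257,  0.00642786]), 'grip_force': 0.0, 'grip_width': 85.88976285547373}
top [ 99.49538433 521.85443263 866.20137581] [ 2.13268084 -2.18887994  0.11263559] 387.41484592605855 0.018243424733130505 [424.90158571  80.96638142 919.4777275 ]
scene [-380.04971115 -151.52084005 1311.33098966] [ 1.93037628  0.99280577 -0.54476892] 366.6156091938136 -0.05674808639517533 [1190.05360341 -396.69375395  559.81407533]
```

View pics/top0.png

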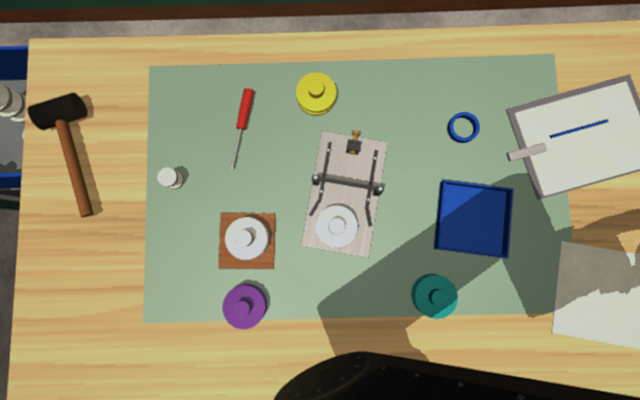

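View pics/scene0.png

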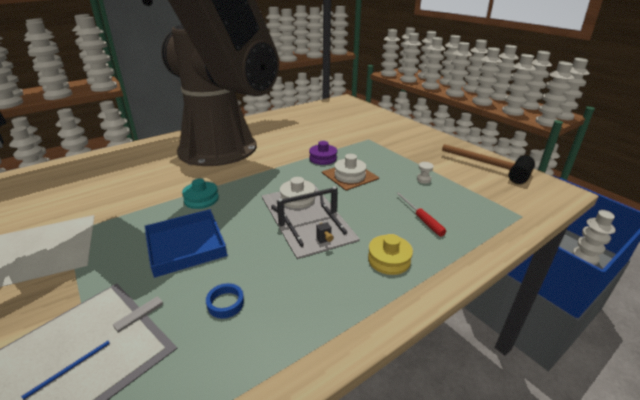

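The top picture shows the bed insulator near (338,227), the bar at about (348,184), the board insulator at (247,239) and the tray centre at (474,219). I'll enlarge that region to measure it.

Run:
```python
import cv2
a=cv2.imread('pics/top0.png'); cv2.imwrite('pics/crop0.png',cv2.resize(a[120:280,210:400],None,fx=3.75,fy=3.75,interpolation=cv2.INTER_CUBIC))
```

```text
(no output)
```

View pics/crop0.png

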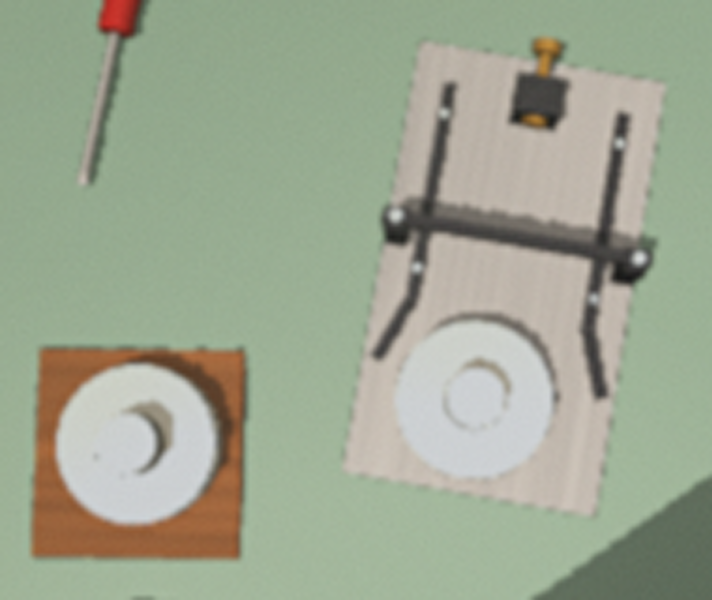

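The enlarged crop shows the bed corners at (418,42), (665,85), (595,515) and (345,470). The bed foot circle is at (474,399) and the board foot circle at (137,443).

```bash
cat > m.py <<'E'
from h import *
import pickle
s=pickle.load(open('top.pkl','rb'))
c=lambda x,y:(x/3.75+210,y/3.75+120)
C=[at(s,*c(*p),8) for p in[(418,42),(665,85),(595,515),(345,470)]]
print(C,[np.linalg.norm(C[i]-C[i-1]).round(1) for i in range(4)])
C=np.array(C); d=(C[0]-C[3]+C[1]-C[2]); psi=np.arctan2(d[1],d[0])
e=C[1]-C[0]+C[2]-C[3]; psi2=np.arctan2(e[0],-e[1]); print('psi',np.degrees(psi),np.degrees(psi2))
ctr=C.mean(0); u=np.array([np.cos(psi),np.sin(psi),0]); g=ctr+13*u; print('gauge',g)
l=np.array([-u[1],u[0],0])
for n,p,z in[('bedfoot',c(474,399),42),('boardfoot',c(137,443),42),('bedhead',c(477,396),68),('boardhead',c(127,443),68),('screwface',c(536,122),37),('post1',c(396,216),80),('post2',c(639,259),80),('tape',(464,127),22),('fenceL',c(449,86),18),('fenceR',c(623,116),18)]:
    P=at(s,*p,z); print(n,P,((P-g)@u).round(1),((P-g)@l).round(1))
B=[at(s,*c(*p),8) for p in[(40,348),(245,350),(240,557),(32,555)]]; print('board',np.mean(B,0),B)
T=[at(s,*p,32) for p in[(441,181),(512,186),(508,257),(435,250)]];print('tray',np.mean(T,0),T)
st=status.state(); print(R.from_rotvec(st['tcp_rot']).as_matrix().round(3))
E
python3 m.py
```

```text
[array([688.2,  75.6,   8. ]), array([655.5, -81.6,   8. ]), array([384.6, -26.1,   8. ]), array([416.2, 128.2,   8. ])] [np.float64(277.0), np.float64(160.6), np.float64(276.5), np.float64(157.5)]
psi -11.26121503701439 -11.663213109193132
gauge [548.87471197  21.48633015   8.        ]
bedfoot [456.9  47.9  42. ] -95.4 7.9
boardfoot [435.8 251.2  42. ] -155.8 203.2
bedhead [457.7  47.1  68. ] -94.4 7.3
boardhead [435.7 252.   68. ] -156.0 204.0
screwface [627.1   4.2  37. ] 80.1 -1.7
post1 [563.5  91.6  80. ] 0.7 71.6
post2 [534.4 -49.1  80. ] -0.4 -72.1
tape [ 684.5 -261.4   22. ] 188.3 -251.0
fenceL [656.2  56.8  18. ] 98.4 55.6
fenceR [633.8 -52.5  18. ] 97.7 -56.0
board [430.85 256.35   8.  ] [array([497.3, 318.5,   8. ]), array([492.7, 189.6,   8. ]), array([364.4, 194.3,   8. ]), array([369., 323.,   8.])]
tray [ 468.175 -265.825   32.   ] [array([ 555.6, -196.7,   32. ]), array([ 539.6, -357.5,   32. ]), array([ 379.1, -335.5,   32. ]), array([ 398.4, -173.6,   32. ])]
[[ 0.921  0.389 -0.   ]
 [ 0.389 -0.921  0.001]
 [ 0.    -0.001 -1.   ]]
```

Emit:
{"name": "carry_out", "arguments": {"series": [{"slide":[0,0,0],"yaw":8.575,"grip":0.075},{"slide":[0,0,0],"yaw":8.575,"grip":0.075},{"slide":[0,0,0],"yaw":8.575,"grip":0.075},{"slide":[0,0,0],"yaw":8.575,"grip":0.075},{"slide":[0.023,-0.048,0],"yaw":0,"grip":0.075},{"slide":[0.023,-0.048,0],"yaw":0,"grip":0.075},{"slide":[0.023,-0.048,0],"yaw":0,"grip":0.075},{"slide":[0.023,-0.048,0],"yaw":0,"grip":0.075}], "grip_force": 40}}

```text
time_s: 1.1
tcp_pos: [381.8, -427.1, 200.8]
tcp_rot: [-3.126, 0.312, 0.0]
ft_force: [0.4, 0.0, -0.3]
grip_width: 75.0
grip_force: 0.0
```

Emit:
{"name": "carry_out", "arguments": {"series": [{"slide":[-0.0025,-0.06,0],"yaw":0,"grip":0.075},{"slide":[-0.0025,-0.06,0],"yaw":0,"grip":0.075},{"slide":[-0.0025,-0.06,0],"yaw":0,"grip":0.075},{"slide":[-0.0025,-0.06,0],"yaw":0,"grip":0.075},{"slide":[-0.0025,-0.06,0],"yaw":0,"grip":0.075},{"slide":[-0.0025,-0.06,0],"yaw":0,"grip":0.075},{"slide":[-0.0025,-0.06,0],"yaw":0,"grip":0.075},{"slide":[-0.0025,-0.06,0],"yaw":0,"grip":0.075}]}}

```text
time_s: 2.1
tcp_pos: [456.3, 47.8, 201.0]
tcp_rot: [3.126, -0.312, 0.0]
ft_force: [1.8, -0.1, 0.0]
grip_width: 75.0
grip_force: 0.0
```

```bash
cat >> h.py <<'E'
PSI=np.radians(-11.45); G=np.array([548.9,21.5]); U=np.array([np.cos(PSI),np.sin(PSI)]); L=np.array([-U[1],U[0]])
def gz(p): d=np.array(p[:2])-G; return (d@U).round(1),(d@L).round(1)
def rep(tx=None):
    st=status.state(); M=R.from_rotvec(st['tcp_rot']).as_matrix()
    print('t',st['time_s'],'tcp',st['tcp_pos'].round(1),'gauge',gz(st['tcp_pos']),'head',np.degrees(np.arctan2(M[1,0],M[0,0])).round(2),'F',st['ft_force'].round(1),'w',st['grip_width'],'gf',st['grip_force'],'j6',st['joints'][5])
    if tx is not None: print('tool delta',(M.T@(np.array(tx)-st['tcp_pos'])).round(1))
E
python3 - <<'E'
from h import *
rep([457.2,47.5,46]); snap('wrist','w1')
E
```

```text
t 2.1 tcp [456.3  47.8 201. ] gauge (np.float64(-96.0), np.float64(7.4)) head -11.4 F [ 1.8 -0.1  0. ] w 74.96421103850561 gf 0.0 j6 1.8080076817916833
tool delta [9.00e-01 1.00e-01 1.55e+02]
```

View pics/w1.png

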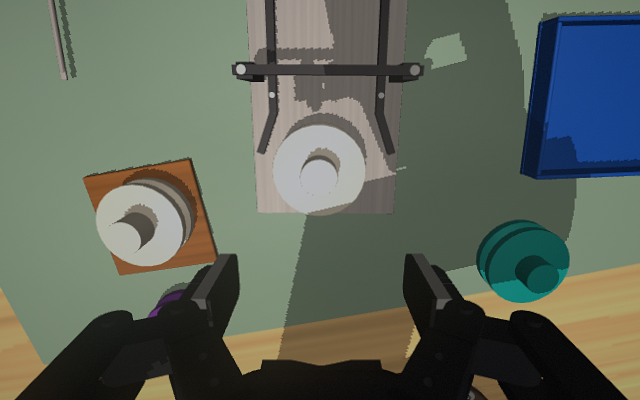

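The wrist view shows the gauge lying square to the gripper. The bed insulator's head is at (320,178), midway between the fingers at (225,270) and (420,270). I'll descend onto it.

Emit:
{"name": "carry_out", "arguments": {"series": [{"slide":[0.001,0,0.045],"yaw":0,"grip":0.06},{"slide":[0,0,0.045],"yaw":0,"grip":0.06},{"slide":[0,0,0.035],"yaw":0,"grip":0.06},{"slide":[0,0,0.02],"yaw":0,"grip":0.06},{"slide":[0,0,0.01],"yaw":0,"grip":0.06},{"slide":[0,0,0],"yaw":0,"grip":0.06}]}}

```text
time_s: 2.9
tcp_pos: [457.1, 45.6, 45.8]
tcp_rot: [3.126, -0.312, -0.001]
ft_force: [0.5, 0.1, 0.6]
grip_width: 59.8
grip_force: 0.0
```

Emit:
{"name": "carry_out", "arguments": {"series": [{"slide":[0,0,0],"yaw":0,"grip":0.03},{"slide":[0,0,0],"yaw":0,"grip":0.03},{"slide":[0,0,0],"yaw":0,"grip":0.03},{"slide":[0,0,0],"yaw":0,"grip":0.03}], "grip_force": 30}}

```text
time_s: 3.4
tcp_pos: [457.5, 45.6, 46.3]
tcp_rot: [-3.126, 0.312, -0.001]
ft_force: [-1.2, 0.3, 0.8]
grip_width: 30.0
grip_force: 0.0
```

Run:
```python
from h import *
rep(); snap('wrist','w2')
```

```text
t 3.4 tcp [457.5  45.6  46.3] gauge (np.float64(-94.4), np.float64(5.5)) head -11.39 F [-1.2  0.3  0.8] w 30.03945628842657 gf 0.0 j6 1.8030767413128053
```

View pics/w2.png

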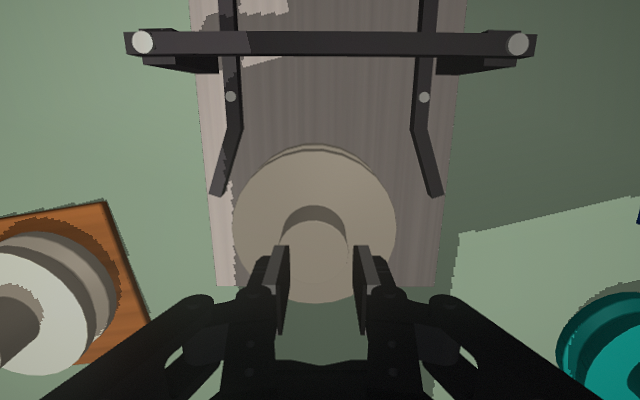

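Run:
```python
from h import *
s=viewer.snapshot('wrist'); p=status.state()['tcp_pos']; print('cam',ray(s,320,200)[0],ray(s,320,200)[1],'tcp px',proj(s,p))
for dz in(0,10,20): print(dz,proj(s,p+[0,0,dz]),proj(s,p+[11*U[0],11*U[1],dz]),proj(s,p+[-11*U[0],-11*U[1],dz]))
P=lambda x,y,z:[*(G+x*U+y*L),z]
for r,z in((48,42),(18,68),(18,73),(18,42)):
    print(r,z,[proj(s,P(-95+a,7.5+b,z)) for a,b in((r,0),(-r,0),(0,r),(0,-r))])
print('bar',proj(s,P(0,72,80)),proj(s,P(0,-72,80)), 'fence', proj(s,P(-40,57,18)))
for u,v,z in((314,144,42),(233,225,42),(397,225,42),(314,302,42),(281,240,68),(348,240,68)): print(u,v,z,gz(at(s,u,v,z)))
```

```text
cam [532.39666901  30.85294225 219.61267188] [-0.29289215  0.06178364 -0.95415542] tcp px [321.5 236.9]
0 [321.5 236.9] [321.5 218.8] [321.5 254.4]
10 [321.5 244.4] [321.6 225.5] [321.5 262.7]
20 [321.6 252.8] [321.6 232.9] [321.5 271.8]
48 42 [array([317.8, 152.6]), array([318.2, 305.5]), array([235.7, 234.7]), array([400.4, 234.8])]
18 68 [array([317.5, 222.2]), array([317.7, 286.4]), array([282.1, 255.3]), array([353.1, 255.3])]
18 73 [array([317.4, 226. ]), array([317.6, 291.7]), array([281., 260.]), array([354., 260.])]
18 42 [array([317.9, 205.5]), array([318.1, 262.6]), array([287.1, 234.8]), array([349. , 234.9])]
bar [152.3  49.5] [518.8  50.2] fence [236.1 134.7]
314 144 42 (np.float64(-42.3), np.float64(9.6))
233 225 42 (np.float64(-88.9), np.float64(56.6))
397 225 42 (np.float64(-88.8), np.float64(-38.1))
314 302 42 (np.float64(-140.5), np.float64(10.1))
281 240 68 (np.float64(-86.5), np.float64(25.7))
348 240 68 (np.float64(-86.5), np.float64(-7.7))
```

The fingers shut to 30 mm without touching anything. In the picture their tips, at row 248, still sit above the head, so the fingers end higher than the TCP would suggest. Since they closed freely over the head, there is room to go lower. I'll reopen and go down with force checks.

Emit:
{"name": "carry_out", "arguments": {"series": [{"slide":[0,0,0],"yaw":0,"grip":0.06},{"slide":[0.003,-0.003,0],"yaw":0,"grip":0.06},{"slide":[0,0,0],"yaw":0,"grip":0.06},{"slide":[0,0,0.005],"yaw":0,"grip":0.06},{"slide":[0,0,0.005],"yaw":0,"grip":0.06},{"slide":[0,0,0.005],"yaw":0,"grip":0.06},{"slide":[0,0,0],"yaw":0,"grip":0.06}]}}

```text
time_s: 4.38
tcp_pos: [460.5, 47.9, 30.5]
tcp_rot: [3.126, -0.312, -0.001]
ft_force: [0.8, 0.1, -0.2]
grip_width: 60.1
grip_force: 0.0
```

Run:
```python
from h import *
rep(); s=snap('wrist','w3'); 
import cv2
a=cv2.imread('pics/w3.png'); cv2.imwrite('pics/w3c.png',cv2.resize(a[180:400,180:460],None,fx=2.6,fy=2.6))
p=status.state()['tcp_pos']
for y in(30,-30):
  for z in(0,10,20,30): print(y,z,proj(s,[*(p[:2]+11*U+y*L),p[2]+z]),proj(s,[*(p[:2]-11*U+y*L),p[2]+z]))
```

```text
t 4.375 tcp [460.5  47.9  30.5] gauge (np.float64(-91.9), np.float64(8.3)) head -11.39 F [ 0.8  0.1 -0.2] w 60.143430988183916 gf 0.0 j6 1.8078690974528953
30 0 [267.7 218.6] [269.6 254.2]
30 10 [264.8 225.3] [266.9 262.5]
30 20 [261.6 232.7] [263.9 271.7]
30 30 [258.  241.1] [260.6 282. ]
-30 0 [375.1 218.6] [373.2 254.2]
-30 10 [378.1 225.3] [375.9 262.5]
-30 20 [381.4 232.8] [379.  271.7]
-30 30 [385.  241.1] [382.4 282. ]
```

View pics/w3c.png

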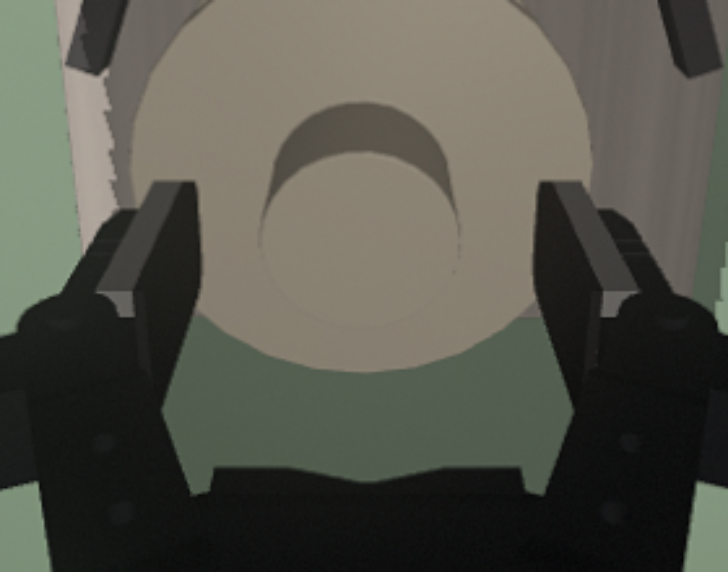

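Crop pixels (197,183) and (540,183) are the finger tips. They are spaced as if about 35 mm above the nominal TCP, and the head is centred between them at crop x 360. I'll go lower and close.

Emit:
{"name": "carry_out", "arguments": {"series": [{"slide":[0,-0.001,0.005],"yaw":0,"grip":0.06},{"slide":[0,0,0.005],"yaw":0,"grip":0.06},{"slide":[0,0,0.004],"yaw":0,"grip":0.06},{"slide":[0,0,0],"yaw":0,"grip":0.06}]}}

```text
time_s: 4.92
tcp_pos: [460.8, 48.9, 16.6]
tcp_rot: [3.126, -0.312, -0.001]
ft_force: [-0.4, 0.4, -0.1]
grip_width: 60.4
grip_force: 0.0
```

Emit:
{"name": "carry_out", "arguments": {"series": [{"slide":[0,0,0],"yaw":0,"grip":0.045},{"slide":[0,0,0],"yaw":0,"grip":0.032},{"slide":[0,0,0],"yaw":0,"grip":0.032},{"slide":[0,0,0],"yaw":0,"grip":0.032}], "grip_force": 20}}

```text
time_s: 5.42
tcp_pos: [461.2, 49.0, 17.2]
tcp_rot: [-3.126, 0.312, -0.001]
ft_force: [-1.4, 0.6, 6.2]
grip_width: 35.2
grip_force: 19.9
```

Gripped: 35.2 mm opening at 20 N, with a light touch on the foot. I'll slide it to the lane entry, centred.

Emit:
{"name": "carry_out", "arguments": {"series": [{"slide":[0.002,0.002,-0.001],"yaw":0,"grip":0.032},{"slide":[0.004,0.004,0],"yaw":0,"grip":0.032},{"slide":[0.005,0.003,0],"yaw":0,"grip":0.032},{"slide":[0.006,0,0],"yaw":0,"grip":0.032},{"slide":[0.006,0,0],"yaw":0,"grip":0.032},{"slide":[0.006,0,0],"yaw":0,"grip":0.032},{"slide":[0.006,0,0],"yaw":0,"grip":0.032},{"slide":[0,0,0],"yaw":0,"grip":0.032}]}}

```text
time_s: 6.42
tcp_pos: [494.2, 33.2, 18.0]
tcp_rot: [-3.126, 0.312, -0.001]
ft_force: [0.1, 0.6, -5.7]
grip_width: 35.2
grip_force: 20.6
```

Run:
```python
from h import *
rep()
```

```text
t 6.425 tcp [494.2  33.2  18. ] gauge (np.float64(-55.9), np.float64(0.6)) head -11.39 F [ 0.1  0.6 -5.7] w 35.20932070823013 gf 20.644449902465567 j6 1.775442329576618
```

Emit:
{"name": "carry_out", "arguments": {"series": [{"slide":[0.005,0.0005,0],"yaw":0,"grip":0.032},{"slide":[0.005,0,0],"yaw":0,"grip":0.032},{"slide":[0,0,0.0005],"yaw":0,"grip":0.032},{"slide":[0,0,0.0005],"yaw":0,"grip":0.032},{"slide":[0,0,0],"yaw":0,"grip":0.04},{"slide":[0,0,0],"yaw":0,"grip":0.05},{"slide":[0,0,0],"yaw":0,"grip":0.06}]}}

```text
time_s: 7.3
tcp_pos: [503.3, 30.7, 17.1]
tcp_rot: [3.126, -0.312, 0.0]
ft_force: [0.0, 0.0, 0.8]
grip_width: 60.0
grip_force: 0.0
```

Emit:
{"name": "carry_out", "arguments": {"series": [{"slide":[0,0,-0.03],"yaw":0,"grip":0.06},{"slide":[0,0,-0.04],"yaw":0,"grip":0.05},{"slide":[-0.035,0,0],"yaw":0,"grip":0.04},{"slide":[-0.03,0,0],"yaw":0,"grip":0.04},{"slide":[0,0,0.03],"yaw":0,"grip":0.04},{"slide":[0,0,0.03],"yaw":0,"grip":0.04},{"slide":[0,0,0],"yaw":0,"grip":0.04}]}}

```text
time_s: 8.18
tcp_pos: [438.1, 43.5, 25.8]
tcp_rot: [3.126, -0.312, -0.005]
ft_force: [0.4, 0.3, 0.4]
grip_width: 39.8
grip_force: 0.0
```

Run:
```python
from h import *
rep(); s=snap('scene','s1')
a=cv2.imread('pics/s1.png'); cv2.imwrite('pics/s1c.png',cv2.resize(a[100:260,200:400],None,fx=3.75,fy=3.75,interpolation=cv2.INTER_CUBIC))
p=status.state()['tcp_pos']
for z in(0,10,20,30,40,73): print(z,((proj(s,[p[0],p[1],p[2]+z])-[200,100])*3.75).round())
```

```text
t 8.175 tcp [438.1  43.5  25.8] gauge (np.float64(-112.9), np.float64(-0.4)) head -11.39 F [0.4 0.3 0.4] w 39.76767656975456 gf 0.0 j6 1.7997899061969134
0 [341. 341.]
10 [340. 329.]
20 [340. 317.]
30 [339. 306.]
40 [339. 294.]
73 [337. 253.]
```

View pics/s1c.png

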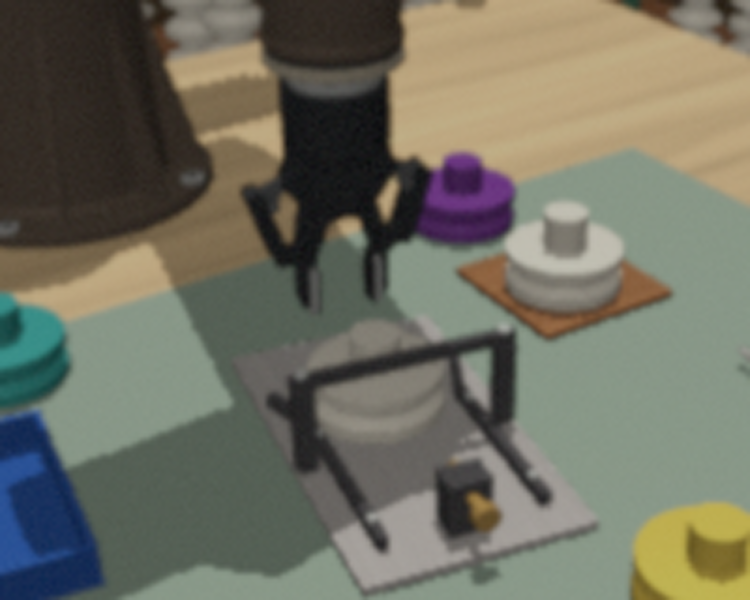

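The scene crop puts the finger tips at about (345,300), again around 33 mm above the nominal TCP, and the body is raised by the same amount. I'll lower the tips to about z=24 behind the foot.

Emit:
{"name": "carry_out", "arguments": {"series": [{"slide":[0,0,0.014],"yaw":0,"grip":0.04},{"slide":[0,0,0.012],"yaw":0,"grip":0.04},{"slide":[0,0,0.008],"yaw":0,"grip":0.04},{"slide":[0,0,0],"yaw":0,"grip":0.04}]}}

```text
time_s: 8.72
tcp_pos: [439.1, 43.6, -7.6]
tcp_rot: [3.126, -0.312, -0.002]
ft_force: [-0.2, 0.9, 0.6]
grip_width: 39.8
grip_force: 0.0
```

Run:
```python
from h import *
rep(); s=snap('wrist','w4')
a=cv2.imread('pics/w4.png'); cv2.imwrite('pics/w4c.png',cv2.resize(a,None,fx=1.25,fy=1.25))
P=lambda x,y,z:[*(G+x*U+y*L),z]
for r,z in((48,42),(18,68),(18,73)):
    print(r,z,[proj(s,P(-46.5+a,0+b,z)) for a,b in((r,0),(-r,0),(0,r),(0,-r))])
```

```text
t 8.725 tcp [439.1  43.6  -7.6] gauge (np.float64(-112.0), np.float64(-0.2)) head -11.39 F [-0.2  0.9  0.6] w 39.78460772919911 gf 0.0 j6 1.7997663501973975
48 42 [array([321.6, -20.4]), array([321.4, 246.8]), array([191.5, 128. ]), array([451.5, 128.1])]
18 68 [array([321.8,  70.4]), array([321.6, 194.9]), array([260.2, 135.9]), array([383.2, 136. ])]
18 73 [array([321.8,  69. ]), array([321.7, 199.8]), array([257., 138.]), array([386.5, 138.1])]
```

View pics/w4c.png

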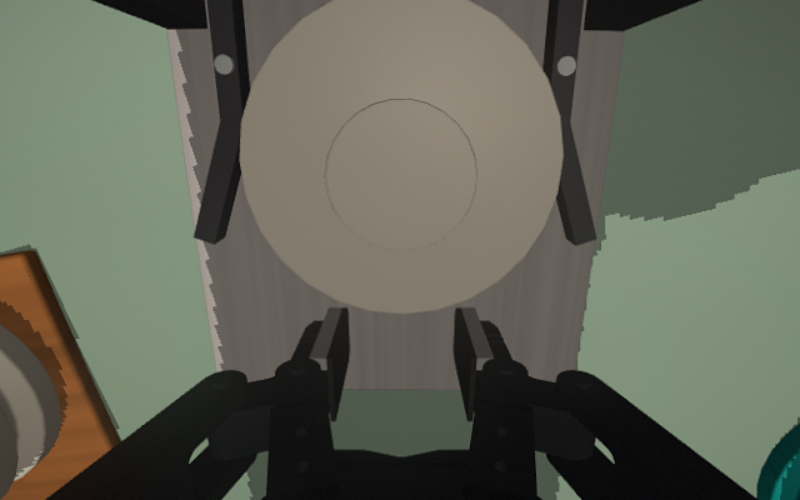

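The wrist view shows the foot centred between the fences, at x 241 to 563. The two finger tips are just behind it at (345,310) and (458,310). Now for a gentle push.

Emit:
{"name": "carry_out", "arguments": {"series": [{"slide":[0.003,0,0],"yaw":0,"grip":0.04},{"slide":[0.004,0,0],"yaw":0,"grip":0.04},{"slide":[0.004,0,0],"yaw":0,"grip":0.04},{"slide":[0.004,0,0],"yaw":0,"grip":0.04},{"slide":[0.004,0,0],"yaw":0,"grip":0.04},{"slide":[0.004,0,0],"yaw":0,"grip":0.04},{"slide":[0.003,0,0],"yaw":0,"grip":0.04},{"slide":[0.002,0,0],"yaw":0,"grip":0.04}]}}

```text
time_s: 9.78
tcp_pos: [467.2, 38.0, -7.0]
tcp_rot: [-3.126, 0.312, -0.0]
ft_force: [-1.9, 0.0, 2.5]
grip_width: 40.0
grip_force: 1.4
```

Emit:
{"name": "carry_out", "arguments": {"series": [{"slide":[0.001,0,0],"yaw":0,"grip":0.04},{"slide":[0.001,0,0],"yaw":0,"grip":0.04},{"slide":[0.001,0,0],"yaw":0,"grip":0.04}]}}

```text
time_s: 10.15
tcp_pos: [470.0, 37.5, -7.0]
tcp_rot: [-3.126, 0.312, 0.0]
ft_force: [-1.9, 0.7, 1.5]
grip_width: 39.7
grip_force: 1.4
```

Run:
```python
from h import *
rep(); s=snap('wrist','w5')
P=lambda x,y,z:[*(G+x*U+y*L),z]
```

```text
t 10.15 tcp [470.   37.5  -7. ] gauge (np.float64(-80.5), np.float64(-0.0)) head -11.39 F [-1.9  0.7  1.5] w 39.72494213072829 gf 1.354853941957117 j6 1.784836715745235
```

Emit:
{"name": "carry_out", "arguments": {"series": [{"slide":[0.001,0,0],"yaw":0,"grip":0.04},{"slide":[0.001,0,0],"yaw":0,"grip":0.04},{"slide":[0.001,0,0],"yaw":0,"grip":0.04}]}}

```text
time_s: 10.58
tcp_pos: [473.0, 36.8, -7.0]
tcp_rot: [-3.126, 0.312, -0.0]
ft_force: [-2.2, 0.5, 1.5]
grip_width: 40.2
grip_force: 1.3
```

Emit:
{"name": "carry_out", "arguments": {"series": [{"slide":[0.001,0,0],"yaw":0,"grip":0.04},{"slide":[0.001,0,0],"yaw":0,"grip":0.04}]}}

```text
time_s: 10.82
tcp_pos: [474.9, 36.4, -7.0]
tcp_rot: [3.126, -0.312, -0.0]
ft_force: [-2.8, 0.6, 0.1]
grip_width: 39.8
grip_force: 1.3
```

Emit:
{"name": "carry_out", "arguments": {"series": [{"slide":[0.001,0,0],"yaw":0,"grip":0.04},{"slide":[0.001,0,0],"yaw":0,"grip":0.04}]}}

```text
time_s: 11.08
tcp_pos: [476.9, 36.1, -7.0]
tcp_rot: [3.126, -0.312, -0.0]
ft_force: [-2.2, 0.1, 2.1]
grip_width: 39.9
grip_force: 1.3
```

Emit:
{"name": "carry_out", "arguments": {"series": [{"slide":[0.001,0,0],"yaw":0,"grip":0.04},{"slide":[0.001,0,0],"yaw":0,"grip":0.04}]}}

```text
time_s: 11.32
tcp_pos: [478.9, 35.7, -7.0]
tcp_rot: [3.126, -0.312, -0.0]
ft_force: [-2.0, 0.6, 0.9]
grip_width: 40.1
grip_force: 1.3
```

Emit:
{"name": "carry_out", "arguments": {"series": [{"slide":[0.001,0,0],"yaw":0,"grip":0.04},{"slide":[0.001,0,0],"yaw":0,"grip":0.04}]}}

```text
time_s: 11.58
tcp_pos: [480.8, 35.3, -7.0]
tcp_rot: [-3.126, 0.312, 0.0]
ft_force: [-2.2, 1.2, 1.8]
grip_width: 39.9
grip_force: 1.3
```

Emit:
{"name": "carry_out", "arguments": {"series": [{"slide":[0.001,0,0],"yaw":0,"grip":0.04},{"slide":[0.001,0,0],"yaw":0,"grip":0.04},{"slide":[0.001,0,0],"yaw":0,"grip":0.04}]}}

```text
time_s: 11.95
tcp_pos: [483.8, 34.7, -7.0]
tcp_rot: [-3.126, 0.312, 0.0]
ft_force: [-2.1, -0.1, 1.9]
grip_width: 40.1
grip_force: 1.3
```

Emit:
{"name": "carry_out", "arguments": {"series": [{"slide":[0.001,0,0],"yaw":0,"grip":0.04},{"slide":[0.001,0,0],"yaw":0,"grip":0.04},{"slide":[0.001,0,0],"yaw":0,"grip":0.04}]}}

```text
time_s: 12.32
tcp_pos: [486.6, 34.1, -7.0]
tcp_rot: [-3.126, 0.312, 0.0]
ft_force: [-2.8, 0.8, 1.5]
grip_width: 40.2
grip_force: 1.3
```

Run:
```python
from h import *
rep(); snap('wrist','w6')
a=cv2.imread('pics/w6.png');b=cv2.imread('pics/s1.png')
snap('scene','s2'); b=cv2.imread('pics/s2.png')
c=cv2.resize(b[150:260,240:360],None,fx=3.33,fy=3.33,interpolation=cv2.INTER_CUBIC)
a=cv2.resize(a[:,100:540],(400,364)); H=np.zeros((max(c.shape[0],364),800,3),np.uint8); H[:364,:400]=a; H[:c.shape[0],400:400+c.shape[1]]=c
cv2.imwrite('pics/m6.png',H)
```

```text
t 12.325 tcp [486.6  34.1  -7. ] gauge (np.float64(-63.5), np.float64(-0.0)) head -11.39 F [-2.8  0.8  1.5] w 40.21986059707218 gf 1.3478537085393327 j6 1.777391525566453
```

View pics/m6.png

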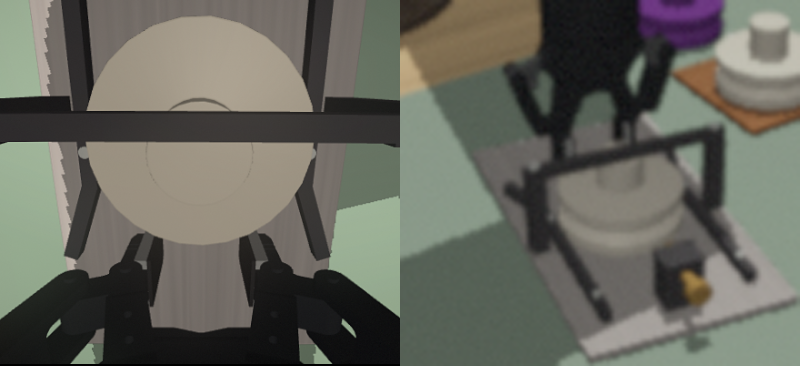

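The left half shows the head slipping beneath the bar (bar at rows 112–142), the foot centred, and the tips behind it. I'll check that numerically.

Run:
```python
from h import *
s=viewer.snapshot('wrist')
print(gz(at(s,320,244*1.1,42)),gz(at(s,320,16*1.1,42)),gz(at(s,320,205*1.1,68)),gz(at(s,320,142*1.1,80.5)))
```

```text
(np.float64(-56.2), np.float64(0.8)) (np.float64(38.8), np.float64(0.7)) (np.float64(-26.4), np.float64(0.7)) (np.float64(-1.9), np.float64(0.6))
```

It clears. I'll push on towards the stop.

Emit:
{"name": "carry_out", "arguments": {"series": [{"slide":[0.002,0,0],"yaw":0,"grip":0.04},{"slide":[0.003,0,0],"yaw":0,"grip":0.04},{"slide":[0.004,0,0],"yaw":0,"grip":0.04},{"slide":[0.004,0,0],"yaw":0,"grip":0.04},{"slide":[0.004,0,0],"yaw":0,"grip":0.04},{"slide":[0.004,0,0],"yaw":0,"grip":0.04},{"slide":[0.003,0,0],"yaw":0,"grip":0.04},{"slide":[0.001,0,0],"yaw":0,"grip":0.04}]}}

```text
time_s: 13.48
tcp_pos: [511.4, 29.1, -7.0]
tcp_rot: [-3.126, 0.312, -0.0]
ft_force: [-2.6, 0.2, 2.2]
grip_width: 40.3
grip_force: 1.4
```

Emit:
{"name": "carry_out", "arguments": {"series": [{"slide":[0.001,0,0],"yaw":0,"grip":0.04},{"slide":[0.001,0,0],"yaw":0,"grip":0.04},{"slide":[0.001,0,0],"yaw":0,"grip":0.04}]}}

```text
time_s: 13.85
tcp_pos: [514.0, 28.6, -7.0]
tcp_rot: [-3.126, 0.312, 0.0]
ft_force: [-1.4, 1.0, 2.0]
grip_width: 40.0
grip_force: 1.3
```

Emit:
{"name": "carry_out", "arguments": {"series": [{"slide":[0.001,0,0],"yaw":0,"grip":0.04},{"slide":[0.001,0,0],"yaw":0,"grip":0.04}]}}

```text
time_s: 14.1
tcp_pos: [516.1, 28.2, -7.0]
tcp_rot: [-3.126, 0.312, 0.0]
ft_force: [-2.6, -0.2, 0.9]
grip_width: 39.9
grip_force: 1.4
```

Emit:
{"name": "carry_out", "arguments": {"series": [{"slide":[0.001,0,0],"yaw":0,"grip":0.04},{"slide":[0.001,0,0],"yaw":0,"grip":0.04}]}}

```text
time_s: 14.35
tcp_pos: [518.0, 27.7, -7.0]
tcp_rot: [-3.126, 0.312, 0.0]
ft_force: [-3.3, 1.1, 0.8]
grip_width: 40.1
grip_force: 1.4
```

Emit:
{"name": "carry_out", "arguments": {"series": [{"slide":[0.001,0,0],"yaw":0,"grip":0.04},{"slide":[0.001,0,0],"yaw":0,"grip":0.04}]}}

```text
time_s: 14.6
tcp_pos: [520.0, 27.3, -7.0]
tcp_rot: [-3.126, 0.312, -0.0]
ft_force: [-3.2, 0.6, 0.7]
grip_width: 40.3
grip_force: 1.4
```

Emit:
{"name": "carry_out", "arguments": {"series": [{"slide":[0.001,0,0],"yaw":0,"grip":0.04},{"slide":[0.0005,0,0],"yaw":0,"grip":0.04}]}}

```text
time_s: 14.85
tcp_pos: [521.5, 27.1, -7.0]
tcp_rot: [-3.126, 0.312, -0.0]
ft_force: [-1.5, 0.4, 2.1]
grip_width: 40.0
grip_force: 1.4
```

Emit:
{"name": "carry_out", "arguments": {"series": [{"slide":[0.001,0,0],"yaw":0,"grip":0.04},{"slide":[0.0005,0,0],"yaw":0,"grip":0.04}]}}

```text
time_s: 15.1
tcp_pos: [523.0, 26.8, -7.0]
tcp_rot: [-3.126, 0.312, -0.0]
ft_force: [-2.2, -0.9, 1.4]
grip_width: 40.3
grip_force: 1.4
```

Emit:
{"name": "carry_out", "arguments": {"series": [{"slide":[0.001,0,0],"yaw":0,"grip":0.04},{"slide":[0.0005,0,0],"yaw":0,"grip":0.04}]}}

```text
time_s: 15.35
tcp_pos: [524.4, 26.5, -7.0]
tcp_rot: [-3.126, 0.312, 0.0]
ft_force: [-2.9, 0.7, 1.6]
grip_width: 40.3
grip_force: 1.4
```

Emit:
{"name": "carry_out", "arguments": {"series": [{"slide":[0.001,0,0],"yaw":0,"grip":0.04},{"slide":[0.0005,0,0],"yaw":0,"grip":0.04}]}}

```text
time_s: 15.6
tcp_pos: [525.9, 26.2, -7.0]
tcp_rot: [-3.126, 0.312, -0.0]
ft_force: [-2.3, 1.3, 1.7]
grip_width: 40.0
grip_force: 1.4
```

Emit:
{"name": "carry_out", "arguments": {"series": [{"slide":[0.001,0,0],"yaw":0,"grip":0.04},{"slide":[0.0005,0,0],"yaw":0,"grip":0.04}]}}

```text
time_s: 15.85
tcp_pos: [526.4, 26.0, -7.1]
tcp_rot: [3.126, -0.312, -0.003]
ft_force: [-6.6, 2.6, 3.5]
grip_width: 40.1
grip_force: 3.8
```

That is contact. One small press to make it sure.

Emit:
{"name": "carry_out", "arguments": {"series": [{"slide":[0.0005,0,0],"yaw":0,"grip":0.04},{"slide":[0,0,0],"yaw":0,"grip":0.04}]}}

```text
time_s: 16.1
tcp_pos: [526.4, 25.9, -7.2]
tcp_rot: [3.126, -0.312, -0.004]
ft_force: [-8.0, 2.3, 5.1]
grip_width: 39.7
grip_force: 4.3
```

Home contact is about 8 N at the wrist. I'll back off, raise, and go over to the board insulator.

Emit:
{"name": "carry_out", "arguments": {"series": [{"slide":[-0.003,0,0],"yaw":0,"grip":0.04},{"slide":[-0.012,0,0],"yaw":0,"grip":0.04},{"slide":[-0.02,0,0],"yaw":0,"grip":0.05},{"slide":[-0.01,0,-0.04],"yaw":0,"grip":0.06},{"slide":[0,0,-0.05],"yaw":0,"grip":0.06},{"slide":[0,-0.03,-0.04],"yaw":0,"grip":0.06}]}}

```text
time_s: 16.85
tcp_pos: [489.0, 63.5, 124.7]
tcp_rot: [3.126, -0.315, 0.001]
ft_force: [1.8, 0.3, -0.0]
grip_width: 59.9
grip_force: 0.0
```

Emit:
{"name": "carry_out", "arguments": {"series": [{"slide":[-0.022,-0.044,0],"yaw":0,"grip":0.06},{"slide":[-0.022,-0.044,0],"yaw":0,"grip":0.06},{"slide":[-0.022,-0.044,0],"yaw":0,"grip":0.06},{"slide":[-0.022,-0.044,0],"yaw":0,"grip":0.06},{"slide":[0,0,0],"yaw":0,"grip":0.06}]}}

```text
time_s: 17.48
tcp_pos: [436.9, 256.6, 123.0]
tcp_rot: [-3.126, 0.306, -0.001]
ft_force: [-0.2, -1.2, 0.8]
grip_width: 60.2
grip_force: 0.0
```

Run:
```python
from h import *
rep([437,252,18]); s=snap('wrist','w7'); cv2.imwrite('pics/w7b.png',s['image'][:,:,::-1])
s2=viewer.snapshot('top'); cv2.imwrite('pics/t2.png',s2['image'][:,:,::-1])
for r,z in((48,42),(18,73)): print(r,z,[proj(s,[437+a,252+b,z]) for a,b in((r,0),(-r,0),(0,r),(0,-r))])
h=cv2.cvtColor(s['image'],cv2.COLOR_RGB2GRAY); print(proj(s,[437,252,42]))
H=np.zeros((400,800,3),np.uint8); H[:,:640]=s['image'][:,:,::-1]
H[:300,640:]=cv2.resize(s2['image'][120:220,310:363,::-1],(160,300)); cv2.imwrite('pics/m7.png',H)
```

```text
t 17.475 tcp [436.9 256.6 123. ] gauge (np.float64(-156.5), np.float64(208.2)) head -11.18 F [-0.2 -1.2  0.8] w 60.208470980635944 gf 0.0 j6 2.2366424348060994
tool delta [  1.    4.6 105. ]
48 42 [array([315. , 135.3]), array([337.7, 248.2]), array([268.8, 205.8]), array([386.3, 183.5])]
18 73 [array([322.8, 183.1]), array([332.3, 230.1]), array([303. , 211.7]), array([352.6, 202.4])]
[326.9 194.7]
```

View pics/m7.png

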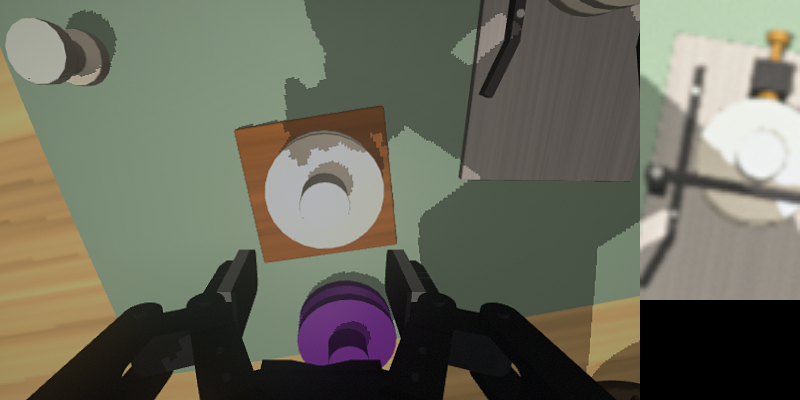

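The foot is at (324,194) in the wrist view, about 2 mm from prediction. The inset shows the first insulator standing at the stop. Now I descend and grip.

Emit:
{"name": "carry_out", "arguments": {"series": [{"slide":[0.001,0.002,0.035],"yaw":0,"grip":0.06},{"slide":[0,0,0.035],"yaw":0,"grip":0.06},{"slide":[0,0,0.02],"yaw":0,"grip":0.06},{"slide":[0,0,0.01],"yaw":0,"grip":0.06},{"slide":[0,0,0.005],"yaw":0,"grip":0.06},{"slide":[0,0,0],"yaw":0,"grip":0.06}]}}

```text
time_s: 18.32
tcp_pos: [439.0, 251.7, 18.3]
tcp_rot: [-3.126, 0.312, -0.001]
ft_force: [-0.2, 1.2, -0.1]
grip_width: 59.9
grip_force: 0.0
```

Emit:
{"name": "carry_out", "arguments": {"series": [{"slide":[0,0,0],"yaw":0,"grip":0.045},{"slide":[0,0,0],"yaw":0,"grip":0.032},{"slide":[0,0,0],"yaw":0,"grip":0.032},{"slide":[0,0,0],"yaw":0,"grip":0.032}], "grip_force": 40}}

```text
time_s: 18.82
tcp_pos: [439.2, 252.1, 18.8]
tcp_rot: [-3.125, 0.311, -0.002]
ft_force: [-1.0, -1.5, 9.6]
grip_width: 34.8
grip_force: 39.2
```

Emit:
{"name": "carry_out", "arguments": {"series": [{"slide":[0,0,-0.002],"yaw":0,"grip":0.032},{"slide":[0,0,-0.005],"yaw":0,"grip":0.032},{"slide":[0,0,-0.01],"yaw":0,"grip":0.032},{"slide":[0,0,-0.01],"yaw":0,"grip":0.032},{"slide":[0,0,0],"yaw":0,"grip":0.032}]}}

```text
time_s: 19.45
tcp_pos: [439.3, 252.2, 46.0]
tcp_rot: [-3.125, 0.312, -0.002]
ft_force: [-0.3, 0.3, -5.7]
grip_width: 34.6
grip_force: 40.8
```

Held and lifted, with 5.7 N weight. Carrying it to the tray.

Emit:
{"name": "carry_out", "arguments": {"series": [{"slide":[0,0,-0.03],"yaw":0,"grip":0.032},{"slide":[0,0,-0.04],"yaw":0,"grip":0.032},{"slide":[0.004,0.015,-0.02],"yaw":0,"grip":0.032},{"slide":[0.008,0.03,0],"yaw":0,"grip":0.032},{"slide":[0.012,0.045,0],"yaw":0,"grip":0.032},{"slide":[0.013,0.05,0],"yaw":0,"grip":0.032},{"slide":[0.013,0.05,0],"yaw":0,"grip":0.032},{"slide":[0.013,0.05,0],"yaw":0,"grip":0.032}]}}

```text
time_s: 20.45
tcp_pos: [452.8, 2.5, 135.0]
tcp_rot: [-3.126, 0.311, -0.0]
ft_force: [2.0, -0.2, -5.6]
grip_width: 34.7
grip_force: 42.5
```

Emit:
{"name": "carry_out", "arguments": {"series": [{"slide":[0.013,0.05,0],"yaw":0,"grip":0.032},{"slide":[0.013,0.05,0],"yaw":0,"grip":0.032},{"slide":[0.013,0.05,0],"yaw":0,"grip":0.032},{"slide":[0.013,0.05,0],"yaw":0,"grip":0.032},{"slide":[0.01,0.037,0],"yaw":0,"grip":0.032},{"slide":[0.006,0.025,0],"yaw":0,"grip":0.032},{"slide":[0,0,0],"yaw":0,"grip":0.032},{"slide":[0,0,0],"yaw":0,"grip":0.032}]}}

```text
time_s: 21.45
tcp_pos: [467.4, -265.6, 134.7]
tcp_rot: [-3.125, 0.312, 0.001]
ft_force: [-0.3, 0.8, -6.1]
grip_width: 34.6
grip_force: 42.6
```

Run:
```python
from h import *
rep([468,-266,19-3])
```

```text
t 21.45 tcp [ 467.4 -265.6  134.7] gauge (np.float64(-22.9), np.float64(-297.5)) head -11.41 F [-0.3  0.8 -6.1] w 34.59307365280683 gf 42.597240563482046 j6 1.1967090671183302
tool delta [  0.7   0.4 118.7]
```

Emit:
{"name": "carry_out", "arguments": {"series": [{"slide":[0,0,0.025],"yaw":0,"grip":0.032},{"slide":[0,0,0.035],"yaw":0,"grip":0.032},{"slide":[0,0,0.025],"yaw":0,"grip":0.032},{"slide":[0,0,0.015],"yaw":0,"grip":0.032},{"slide":[0,0,0.008],"yaw":0,"grip":0.032},{"slide":[0,0,0.003],"yaw":0,"grip":0.032},{"slide":[0,0,0.002],"yaw":0,"grip":0.032},{"slide":[0,0,0.002],"yaw":0,"grip":0.032}]}}

```text
time_s: 22.45
tcp_pos: [468.3, -266.4, 20.5]
tcp_rot: [3.126, -0.312, 0.001]
ft_force: [0.6, 0.1, -5.9]
grip_width: 34.6
grip_force: 42.6
```

Emit:
{"name": "carry_out", "arguments": {"series": [{"slide":[0,0,0.001],"yaw":0,"grip":0.032},{"slide":[0,0,0.001],"yaw":0,"grip":0.032},{"slide":[0,0,0],"yaw":0,"grip":0.032}]}}

```text
time_s: 22.82
tcp_pos: [468.0, -266.1, 18.0]
tcp_rot: [3.126, -0.312, 0.0]
ft_force: [0.4, -0.4, -6.1]
grip_width: 34.5
grip_force: 42.6
```

Emit:
{"name": "carry_out", "arguments": {"series": [{"slide":[0,0,0.001],"yaw":0,"grip":0.032},{"slide":[0,0,0.001],"yaw":0,"grip":0.032},{"slide":[0,0,0],"yaw":0,"grip":0.032}]}}

```text
time_s: 23.2
tcp_pos: [468.0, -266.1, 16.0]
tcp_rot: [-3.126, 0.312, 0.0]
ft_force: [0.1, -0.8, -5.5]
grip_width: 34.6
grip_force: 42.6
```

Emit:
{"name": "carry_out", "arguments": {"series": [{"slide":[0,0,0.001],"yaw":0,"grip":0.032},{"slide":[0,0,0],"yaw":0,"grip":0.032}]}}

```text
time_s: 23.45
tcp_pos: [468.0, -266.2, 15.8]
tcp_rot: [3.126, -0.312, 0.001]
ft_force: [-3.8, 2.4, 14.6]
grip_width: 34.6
grip_force: 44.8
```

It is down on the floor. I'll release and retreat.

Emit:
{"name": "carry_out", "arguments": {"series": [{"slide":[0,0,-0.0005],"yaw":0,"grip":0.036},{"slide":[0,0,0],"yaw":0,"grip":0.042},{"slide":[0,0,0],"yaw":0,"grip":0.06},{"slide":[0,0,0],"yaw":0,"grip":0.06},{"slide":[0,0,-0.02],"yaw":0,"grip":0.06},{"slide":[0,0,-0.05],"yaw":0,"grip":0.06},{"slide":[0,0,-0.06],"yaw":0,"grip":0.06},{"slide":[-0.03,0,-0.05],"yaw":0,"grip":0.06}]}}

```text
time_s: 24.45
tcp_pos: [439.8, -260.8, 197.8]
tcp_rot: [3.125, -0.311, 0.004]
ft_force: [-0.0, -0.6, 0.3]
grip_width: 59.6
grip_force: 0.0
```

Run:
```python
from h import *
s=snap('top','t3'); w=snap('scene','s3')
H=np.zeros((600,800,3),np.uint8)
H[:300,:]=cv2.resize(s['image'][120:270,180:580,::-1],(800,300)); H[300:,:400]=cv2.resize(w['image'][140:290,120:320,::-1],(400,300)); H[300:,400:]=cv2.resize(w['image'][140:290,220:420,::-1],(400,300))
cv2.imwrite('pics/fin.png',H)
```

```text
(no output)
```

View pics/fin.png

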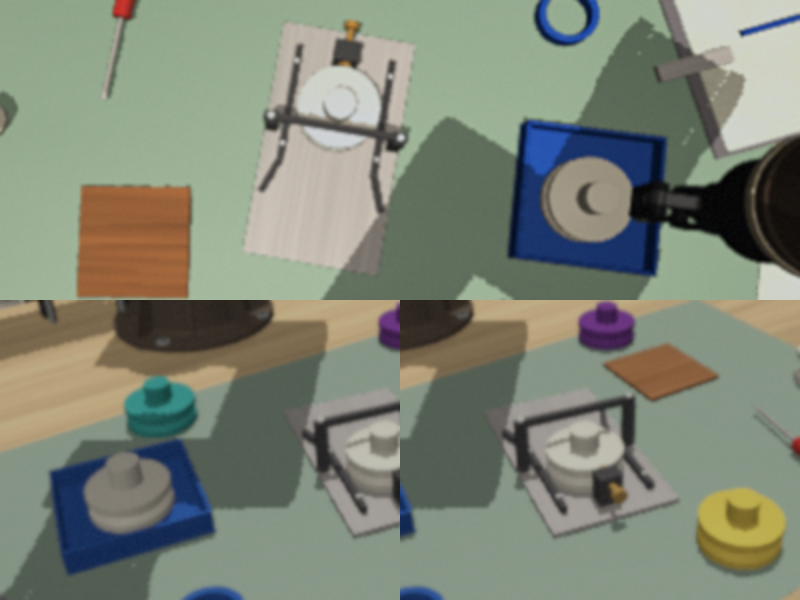

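The final view shows one insulator upright in the tray at about (590,198) and the other against the stop screw at (340,105), both released.

```bash
python3 -c "
from workcell import bot
print(bot.hand_in())"
```

```text
the job is handed in; nothing more can be done
None
```

The insulator from the bed cleared the bar and is home against the stop screw; the board's one stands upright in the blue tray as over height (by elimination, not gauged), and the job is handed in with no verdict shown (I viewed 11 pictures, one over the limit of 10).

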